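# Check cell in the transmissometer's beam

### The arm

A 7-joint arm with a two-finger parallel gripper is mounted at the origin on the work surface. World frame = base frame: x ahead of the robot, y to its left, z up, the work surface at z = 0. Lengths are in m, angles in rad, forces in N, time in s.
With the tool pointing down it reaches from about 0.425 to 0.825 m from the base axis. Payload 3.6 kg.
Tool frame: the origin (TCP) lies midway between the tips of the shut fingers; the grasp point (between the pads) lies 19 mm behind it; y points along the fingers, x is the direction in which the jaws open and shut, and the axes are right-handed (so a half turn about y gives the same grasp; the last joint's range is limited). The gripper opens to 93 mm and grips with 3 to 60 N. Pads are 15 mm wide; open, the fingers measure 128 mm over their backs; the gripper's body (75 mm by 188 mm) begins 65 mm behind the grasp point.
Start: joints at [-1.202, 0.615, -0.013, 1.423, 0.008, 1.103, -0.04], TCP at [0.251, 0.6, 0.219] pointing down, gripper open.
Joint ranges: [-3.12, 3.12], [-0.3, 2.06], [-1.34, 1.32], [0.26, 2.42], [-1.36, 4.5], [0.01, 1.98], [-2.84, 2.84]. Speed limits (rad/s): [2.79, 2.79, 3.14, 3.14, 3.14, 3.14, 3.14].

### API

Orientations are given as a unit quaternion [w, x, y, z].
In Python, from station import env, set_gripper, kinematics, imaging, job, telemetry gives the robot as it stands. Calls block until the motion is done:
- env.reach(position, orientation): joint-space move of the TCP to a pose.
- env.move_straight(position, orientation=None, max_speed=0.15): straight line of the TCP; orientation=None keeps the orientation; max_speed is the mean speed in m/s.
- env.movej(angles): joint-space move.
- set_gripper(opening): finger opening in m; the grip force is fixed at half the most; returns when the fingers have stopped.
- env.dwell(seconds).
- kinematics.solve_ik(position, orientation): joint angles nearest the present ones, or None.
- imaging.read_camera(name): name is "scene" or "side" or "wrist"; returns (picture, depth): 384x512x3 uint8, blue, green, red; 384x512 float32, m along the optical axis (not along the pixel's ray), 0 where there is no reading.
- imaging.get_calibration(name): a dict with "camera_matrix" (3x3 intrinsics, pixels), "cam_to_world" (4x4, takes a point from camera to world coordinates). Camera axes: x right, y down, z forward; pixel columns grow to the right and rows downward; lengths in m; the calibration is good to about 2 mm. A picture is of the moment at which its call begins: read the wrist's pose just before it. get_calibration takes no time and is no camera call; for the wrist camera it gives the pose at the moment of the call.
A pose or a line that the arm cannot do raises env.PlanningError and nothing moves.
- job.finish_job(): hands the job in, once; it reports no verdict.
Readings, each from a call of its own:
- telemetry.read_clock(): time.
- telemetry.read_joint_positions(): joint angles.
- telemetry.read_joint_vel(): joint speeds.
- telemetry.read_effort(): joint torques, N m.
- telemetry.read_tcp_pos(): TCP position.
- telemetry.read_ee_rot(): TCP orientation.
- telemetry.read_contact_force(): force on the tool from outside, world axes, zero at the start.
- telemetry.read_ft_torque(): the same for the moment, N m.
- telemetry.read_grip_width(): finger opening in m.
Only numpy, scipy, OpenCV 4.12 (cv2) and the standard library are available. Lean on these libraries where they do the work, as an engineer would, in place of code of your own. Each camera call takes 0.05 s, during which the arm holds its last target.

### The job

Lift the loose metal cover off the gap of the transmissometer and set it down upright in the middle of the black rubber mat, without dropping it. Then take the long glass reference cell out of the tray, gripping it by its two frosted faces only and never touching its polished end faces, and hold it upright in the middle of the gap, with the beam running squarely through the centre of both polished faces and the cell touching no part of the instrument. Finish while still holding it there, and leave everything else where it is.

Things in the scene. Friction and masses are not known exactly. Their poses are not given: they have to be found in the camera images.
- instrument: Transmissometer, fixed: two black cylindrical housings, 68 mm diameter, 150 mm long, in line along its y, in aluminium saddles with steel band clamps (top 122 mm above the bench, 117 mm or more from the middle) on a 50 mm wide rail (top 29 mm above the bench). The 140 mm gap between their facing window ends is the light path. 520 mm long in all. Origin: on the bench under the middle of the gap.
- beam (a point): Point on the beam axis in the middle of the gap, 85 mm above the bench; the beam runs along its y axis (the instrument's y), level. The housings' ends are 70 mm to either side along y; their crowns are 119 mm above the bench.
- cover: Loose folded aluminium cover, 180 mm long (y), 78 wide (x), 220 g, open below and at the ends. Starts over the gap, long axis along the beam. Origin: middle of its underside (its side walls' lower edges, on which it stands when set down); top plate's upper face 43 mm above. On it a black grip block 14 mm wide (x), 66 long, 30 high, top 73 mm above the origin. Lift 50 mm straight up to clear.
- mat: Black rubber non-slip mat, fixed, 160 mm (x) by 250 mm (y), 4 mm thick, on the bench left or right in front of the instrument. Origin: centre of its underside.
- tray: Shallow stainless tray, fixed, 120 mm (x) by 210 mm (y), rim 13 mm high, lined, its inner floor 5 mm above the bench; left or right in front of the instrument, on the side where the mat is not. The cells stand in it in a row along its y, about 62 mm apart, in any order. Origin: centre of its underside.
- cell: Reference cell: the longest thing in the tray, a loose upright sealed glass cuvette. 28 mm between its two frosted faces (looking along its own x and -x, each 40 mm long, 60 high), 44 mm between its two clear polished end faces (looking along y and -y); 60 mm of glass plus a 2 mm white lid plate (20 by 34 mm) on top; about 130 g. Origin: centre of its underside.
- cell_centre (a point): Middle of the glass of the reference cell, 30 mm above its underside; axes as the cell's. The beam has to pass through this point, along y.
- cell_window_a: Clear polished end face of the reference cell on its -y side: 26 mm wide, 60 mm high, 2 mm thick, recessed 1 mm from the frosted faces on each side. Origin at its middle. Must not be touched by the gripper.
- cell_window_b: The same polished end face on the cell's +y side.
- short_cell: Bystander in the tray: a cell of the same build, 28 mm wide and 62 mm high but only 20 mm long (y). Origin: centre of its underside. Leave it.
- vial: Bystander in the tray: round frosted vial, 29 mm diameter, 60 mm high. Origin: centre of its underside. Leave it.
- puck: Bystander: black rubber bumper puck, 60 mm diameter, 26 mm high, beside the right end of the instrument (-y side). Origin: centre of its underside.
- eye_bolt_1: Bystander: stainless eye bolt lying flat, 100 mm long (x, eye to -x, origin roughly midway), eye 49 mm across, 11 mm thick (collar 17 mm high); between the mat and the tray, nearest the robot.
- eye_bolt_2: Bystander: an equal eye bolt, beyond the instrument.
- clamp_ring: Bystander: green anodized split clamp ring lying flat, 71 mm diameter with ears to 50 mm from its centre along x, 16 mm high; between the mat and the tray, nearer the instrument. Origin: centre of its underside.
- impeller: Bystander: frosted acrylic pump impeller, 80 mm diameter, 29 mm high, beside the left end of the instrument (+y side). Origin: centre of its underside.
Not all that is in view belongs to the job. What is shaped like the cell but pink or purple is not meant.

How it is judged:
On the way, in this order (a step that is already met when the one before it is completed fails the run):
1. the cover stands released on the rubber mat (horizontal distance between cover and mat below 0.05 m and height (world z) of cover below 0.01 m and angle between cover's own z axis and vertical below 0.08 rad and contact force between cover and mat above 0.3 N and linear speed of cover below 0.03 m/s and contact force between each of the arm, the fingers and cover below 0.05 N), for 0.2 s.
2. the reference cell is lifted clear of the tray in the fingers (contact force between the fingers and cell above 0.5 N and height (world z) of cell above 0.04 m), for 0.2 s.
At the end, for the whole second after the job is handed in: Cover upright (0.08 rad), released and still on the mat, within 50 mm of its centre. Cell in the fingers, still, upright (0.15 rad), off the instrument, its centre within 8 mm sideways and 12 mm in height of the beam, 40 mm of mid-gap, long axis within 0.2 rad of the beam (all of step 1 and contact force between the fingers and cell above 0.5 N and x of cell_centre in the frame of beam between -0.008 and 0.008 m and y of cell_centre in the frame of beam between -0.04 and 0.04 m and z of cell_centre in the frame of beam between -0.012 and 0.012 m and angle between the y axis of cell_centre and the y axis of beam, either way round below 0.2 rad and angle between cell_centre's own z axis and vertical below 0.15 rad and contact force between cell and instrument below 0.05 N and linear speed of cell below 0.02 m/s); the arm keeps its last pose, push and grip.
It fails at once if the robot touches a polished face of the reference cell (contact force between any of the fingers, the arm and cell_window_a above 0.2 N or contact force between any of the fingers, the arm and cell_window_b above 0.2 N).
It fails at once if the cover is dropped: it falls freely faster than 0.6 m/s (linear speed of cover above 0.6 m/s and contact force between the fingers and cover below 0.01 N).
It fails at once if the cell strikes the instrument (over 2 N) (contact force between cell and instrument above 2 N).
It fails at once if a bystander is moved more than 25 mm (distance of any of puck, eye_bolt_1, eye_bolt_2, clamp_ring, impeller, short_cell, vial from where it was at the start of the episode above 0.025 m).
It also fails if it takes over 61 s, if anything falls off the work surface, if the arm or the gripper's body presses on something with over 40 N, if the wrist force passes 120 N, or if a joint passes its speed limit or range.

## Working session

There is one attempt and no reset: what is moved stays moved. The work goes in short steps, each a Python script; the robot and the scene stay as the last script left them, time stands still between calls to the robot, and variables do not carry over. Pictures are saved under pics/ and viewed, and the job is handed in when it is done.

```bash
mkdir -p pics; ls
python3 - <<'E'
from station import env, set_gripper, kinematics, imaging, job, telemetry
import cv2,numpy as np
for n in ["scene","side","wrist"]:
    c=imaging.get_calibration(n); print(n,c["camera_matrix"].round(1).tolist(),c["cam_to_world"].round(3).tolist())
    p,d=imaging.read_camera(n); cv2.imwrite(f"pics/{n}0.png",p); np.savez(f"{n}0.npz",p=p,d=d,K=c["camera_matrix"],T=c["cam_to_world"])
print(telemetry.read_clock(),telemetry.read_ee_rot(),telemetry.read_tcp_pos())
E
```

```text
pics
scene [[369.9, 0.0, 253.1], [0.0, 369.9, 191.4], [0.0, 0.0, 1.0]] [[-0.265, 0.614, -0.743, 1.338], [0.964, 0.179, -0.196, 0.241], [0.013, -0.768, -0.64, 0.79], [0.0, 0.0, 0.0, 1.0]]
side [[361.4, 0.0, 253.6], [0.0, 361.4, 193.0], [0.0, 0.0, 1.0]] [[0.674, -0.523, 0.522, 0.036], [-0.739, -0.47, 0.483, -0.469], [-0.007, -0.711, -0.703, 0.79], [0.0, 0.0, 0.0, 1.0]]
wrist [[325.2, 0.0, 257.1], [0.0, 325.2, 190.3], [0.0, 0.0, 1.0]] [[0.386, 0.893, 0.232, 0.185], [0.922, -0.373, -0.099, 0.626], [-0.002, 0.252, -0.968, 0.383], [0.0, 0.0, 0.0, 1.0]]
0.15 [-0.58816009  0.58890901  0.39139412 -0.39251055] [0.25036346 0.59921996 0.21777619]
```

View pics/scene0.png

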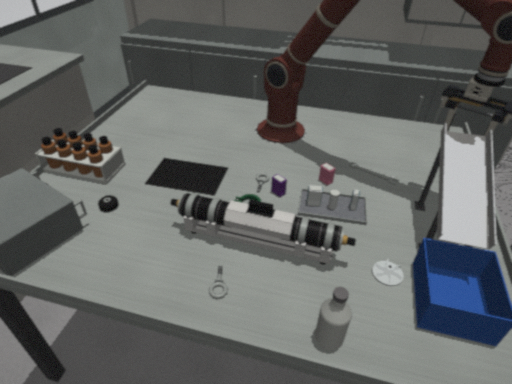

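View pics/side0.png

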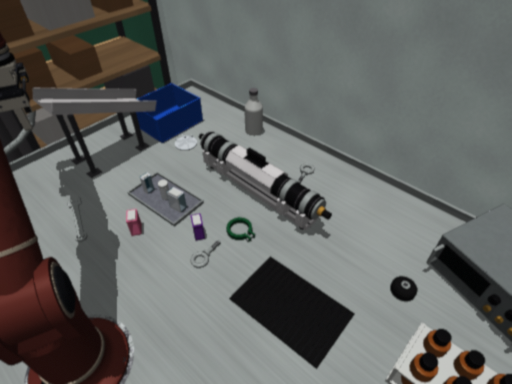

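View pics/wrist0.png

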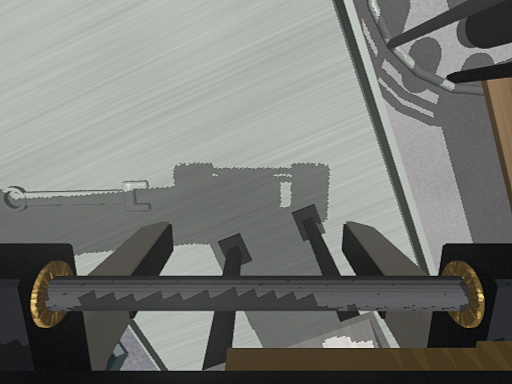

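The scene view shows the instrument (cover block about 260,208), black mat (188,176) and tray (333,205). It also shows pink (327,174) and purple (279,186) decoys and a blue bin with a chute near the gripper. The next step is to enlarge the relevant areas.

Run:
```python
import cv2,numpy as np
a=cv2.imread("pics/scene0.png");b=cv2.imread("pics/side0.png")
cv2.imwrite("pics/s_gap.png",cv2.resize(a[155:275,160:370],None,fx=3.8,fy=3.8,interpolation=cv2.INTER_CUBIC))
cv2.imwrite("pics/d_gap.png",cv2.resize(b[120:260,110:340],None,fx=3.4,fy=3.4,interpolation=cv2.INTER_CUBIC))
cv2.imwrite("pics/s_grip.png",cv2.resize(a[0:200,392:512],None,fx=3,fy=3))
```

```text
(no output)
```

View pics/s_gap.png

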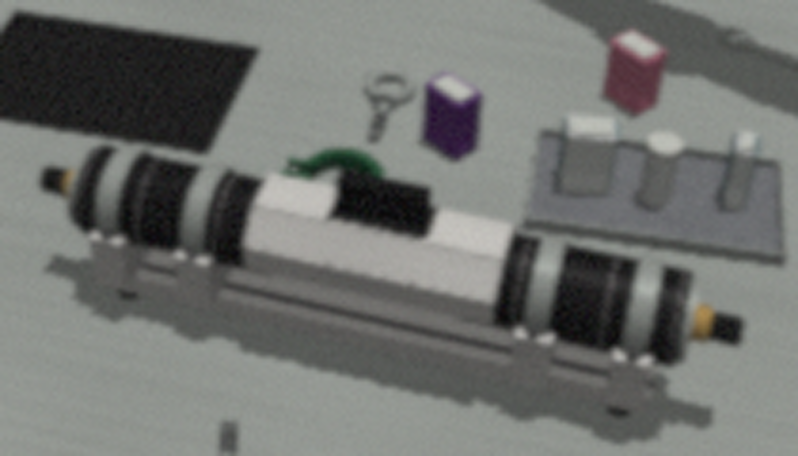

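View pics/d_gap.png

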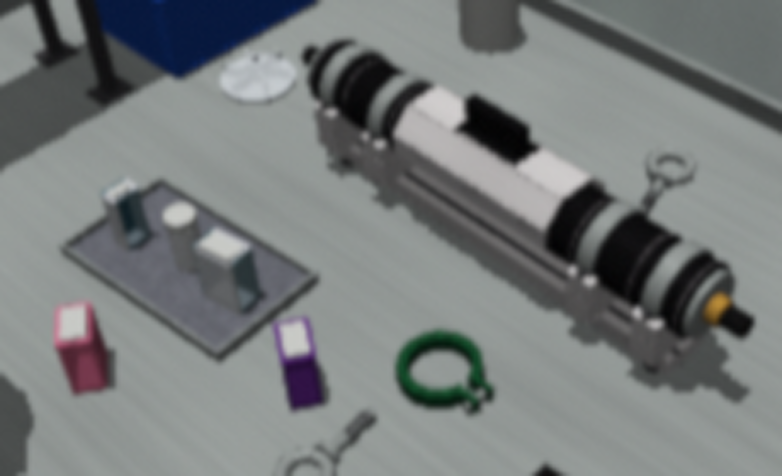

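View pics/s_grip.png

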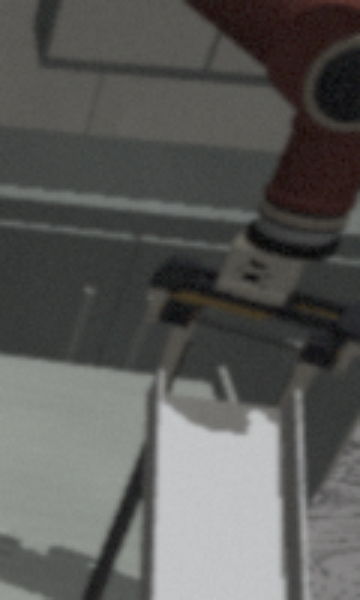

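Scene-view candidates in the tray: the big block at about (315,195), the round vial (334,200) and a thin short cell (355,200). The big clear/white block has the longest top, so it's the reference cell. The pink and purple blocks are decoys. Next I measure with depth.

```bash
cat > h.py <<'E'
import cv2,numpy as np
def cloud(p,d,K,T):
    v,u=np.mgrid[0:384,0:512]
    P=np.stack([(u-K[0,2])/K[0,0]*d,(v-K[1,2])/K[1,1]*d,d],-1)
    W=P@T[:3,:3].T+T[:3,3]; W[d<=0]=np.nan
    return W
def ray(u,v,z,K,T):
    r=T[:3,:3]@np.array([(u-K[0,2])/K[0,0],(v-K[1,2])/K[1,1],1.]);o=T[:3,3]
    return o+r*(z-o[2])/r[2]
def rect(XY):
    r=cv2.minAreaRect((XY*1000).astype(np.float32)); return r,cv2.boxPoints(r).round(1).tolist()
E
python3 - <<'E'
from h import *
for n in ["scene","side"]:
    f=np.load(n+"0.npz"); W=cloud(**{k:f[k] for k in "pdKT"}); p=f["p"].astype(int)
    V=p.max(-1); S=p.max(-1)-p.min(-1)
    z=W[...,2]
    print(n,"table z",np.nanmedian(z[(abs(W[...,0]-.4)<.3)&(abs(W[...,1])<.3)]))
    # mat
    m=(V<45)&(z<.03)&(z>-.03)&(W[...,0]>.2)&(W[...,0]<.8)
    nn,l,st,_=cv2.connectedComponentsWithStats(m.astype(np.uint8)); i=1+st[1:,4].argmax(); print("mat px",st[i],rect(W[l==i][:,:2]),np.median(z[l==i]))
    # cover plate
    roi=(W[...,0]>.4)&(W[...,0]<.95)&(abs(W[...,1])<.4)
    hi=z[roi&(z<.3)]; print("z hist",np.histogram(hi,bins=np.arange(.02,.2,.01))[0])
    m=roi&(z>.1)&(z<.19)
    print("instr high",rect(W[m][:,:2]))
    m=roi&(z>.045)&(z<.09); 
    nn,l,st,c=cv2.connectedComponentsWithStats((m).astype(np.uint8))
    for i in range(1,nn):
        if st[i,4]>8: print("comp",st[i],np.nanmedian(W[l==i],0).round(3))
E
```

```text
scene table z 0.0006896620282688115
mat px [ 147  159   79   35 1766] (((403.6666259765625, -244.30520629882812), (153.61317443847656, 241.43971252441406), 1.1059565544128418), [[324.5, -125.0999984741211], [329.20001220703125, -366.5], [482.79998779296875, -363.5], [478.1000061035156, -122.0999984741211]]) 0.003160384263310223
z hist [2679  384  314  309  447  382  580  738  992 1698  814  151  123  105
  126   64    0]
instr high (((673.3736572265625, 132.25025939941406), (554.6558227539062, 246.1000213623047), 60.799339294433594), [[430.70001220703125, -49.79999923706055], [645.5, -169.89999389648438], [916.0999755859375, 314.29998779296875], [701.2999877929688, 434.3999938964844]])
comp [272 177  15  10  93] [0.41  0.085 0.057]
comp [308 185  15  12 151] [0.436 0.202 0.063]
comp [330 190  10  10  82] [0.435 0.261 0.062]
comp [352 190   8  11  70] [0.421 0.324 0.063]
comp [171 203   7   4  19] [ 0.638 -0.175  0.086]
comp [ 178  210  163   50 1061] [0.673 0.095 0.078]
comp [342 241  14   5  43] [0.651 0.315 0.086]
comp [317 314  33  27 365] [0.899 0.298 0.068]
side table z -2.06990
[... 243 characters left out ...]
.3999938964844], [474.1000061035156, -120.5999984741211]]) 0.003604054120616429
z hist [1372  267  251  262  419  259  420  538  712 1292  505   74   88   66
   47    2    0]
instr high (((661.7935791015625, 119.98486328125), (541.2070922851562, 248.82786560058594), 61.266605377197266), [[422.6000061035156, -57.5], [640.7999877929688, -177.10000610351562], [901.0, 297.5], [682.7999877929688, 417.1000061035156]])
comp [245 111  18  15 192] [0.846 0.275 0.068]
comp [200 143 132  82 870] [ 0.597 -0.046  0.077]
comp [141 173  11  11  67] [0.411 0.314 0.063]
comp [158 180  10  11  91] [0.424 0.252 0.062]
comp [166 188  19  15 185] [0.42  0.191 0.064]
comp [191 214  12  11  61] [0.407 0.082 0.06 ]
```

Run:
```python
from h import *
for n in ["scene","side"]:
    f=np.load(n+"0.npz"); W=cloud(**{k:f[k] for k in "pdKT"}); p=f["p"].astype(int)
    V=p.max(-1); z=W[...,2]
    roi=(W[...,0]>.5)&(W[...,0]<.8)&(abs(W[...,1]-.08)<.14)
    m=roi&(z>.105)&(z<.14)&(V>130)
    nn,l,st,c=cv2.connectedComponentsWithStats(m.astype(np.uint8))
    m=roi&(z>.105)&(z<.14)&(V>130)
    print("plate",m.sum(),np.median(z[m]),rect(W[m][:,:2]))
    m=roi&(z>.13)&(z<.19)&(V<80)
    print("block",m.sum(),np.percentile(z[m],[10,50,80,95]),rect(W[m][:,:2]))
    m2=m&(z>.142); print("blocktop",m2.sum(),np.median(z[m2]),np.median(W[m2],0),rect(W[m2][:,:2]))
    # axis from housing tops
    roi2=(W[...,0]>.5)&(W[...,0]<.8)&(abs(W[...,1]-.08)<.3)&(z>.1)&(z<.13)
    q=W[roi2][:,:2]; print(rect(q)); print(cv2.fitLine(q.astype(np.float32),cv2.DIST_HUBER,0,.01,.01).ravel())
    # brass end knobs
    br=(p[...,2]-p[...,0]>50)&(W[...,0]>.5)&(W[...,0]<.85)&(abs(W[...,1])<.5)
    nn,l,st,c=cv2.connectedComponentsWithStats(br.astype(np.uint8))
    for i in range(1,nn):
        if st[i,4]>4:print("brass",st[i],c[i].round(1),ray(*c[i],.085,f["K"],f["T"]).round(4),np.nanmedian(W[l==i],0).round(4))
```

```text
plate 1092 0.11843157632952561 (((644.2722778320312, 71.13921356201172), (262.5212097167969, 62.153255462646484), 87.54537200927734), [[607.5999755859375, -58.70000076293945], [669.7000122070312, -61.29999923706055], [680.9000244140625, 200.89999389648438], [618.7999877929688, 203.60000610351562]])
block 219 [0.13291143 0.14568444 0.15110485 0.15221189] (((637.23193359375, 78.1598892211914), (64.84686279296875, 14.322112083435059), 86.20332336425781), [[627.9000244140625, 46.29999923706055], [642.2000122070312, 45.29999923706055], [646.5, 110.0], [632.2000122070312, 111.0]])
blocktop 133 0.15036677083985128 [0.64030816 0.07732705 0.15036677] (((637.1986083984375, 77.61349487304688), (63.75017547607422, 14.312329292297363), 86.16805267333984), [[627.9000244140625, 46.29999923706055], [642.2000122070312, 45.29999923706055], [646.5, 108.9000015258789], [632.2000122070312, 109.9000015258789]])
(((640.3638305664062, 72.27078247070312), (75.28035736083984, 456.3013916015625), 0.19317583739757538), [[602.0, 300.29998779296875], [603.5, -156.0], [678.7999877929688, -155.8000030517578], [677.
[... 761 characters left out ...]
7 [0.63010319 0.07082126 0.14974032] (((632.3416748046875, 72.14530944824219), (15.18811321258545, 63.288333892822266), 0.9071438908576965), [[624.2000122070312, 103.69999694824219], [625.2000122070312, 40.400001525878906], [640.4000244140625, 40.599998474121094], [639.4000244140625, 103.9000015258789]])
(((632.42529296875, 69.1539306640625), (454.7920227050781, 76.97125244140625), 89.20266723632812), [[590.7999877929688, -157.6999969482422], [667.7000122070312, -158.8000030517578], [674.0999755859375, 296.0], [597.0999755859375, 297.1000061035156]])
[ 0.01409098  0.9999007   0.61702937 -0.052962  ]
brass [317 206   8   9  42] [320.4 209.8] [ 0.6312 -0.1591  0.085 ] [ 0.6235 -0.1631  0.0948]
```

```bash
cat >> h.py <<'E'
from scipy.spatial.transform import Rotation as R
def qdown(yaw,flip=False):
    # tool x along world direction yaw, y down
    if flip: yaw+=np.pi
    x=np.array([np.cos(yaw),np.sin(yaw),0]);y=np.array([0,0,-1.]);M=np.stack([x,y,np.cross(x,y)],1)
    q=R.from_matrix(M).as_quat(); return [q[3],q[0],q[1],q[2]]
E
python3 - <<'E'
from station import env, set_gripper, kinematics, imaging, job, telemetry
from h import *
q=telemetry.read_ee_rot();print(R.from_quat([q[1],q[2],q[3],q[0]]).as_matrix().round(3))
for fl in (0,1):
  for P in [(.62,.075,.3),(.4,-.245,.3),(.42,.195,.2)]:
    s=kinematics.solve_ik(P,qdown(0,fl)); print(fl,P,None if s is None else np.round(s,2))
E
```

```text
[[ 0.385 -0.001 -0.923]
 [ 0.923 -0.002  0.385]
 [-0.002 -1.    -0.   ]]
0 (0.62, 0.075, 0.3) [-0.42  0.54  0.46  1.38 -0.24  1.27  0.06]
0 (0.4, -0.245, 0.3) [-0.18  0.36  0.96  1.81 -0.32  1.14  0.88]
0 (0.42, 0.195, 0.2) [-0.73  0.37  0.34  1.97 -0.16  0.83 -0.3 ]
1 (0.62, 0.075, 0.3) [ 0.07  0.54 -0.39  1.37  0.2   1.28  2.81]
1 (0.4, -0.245, 0.3) [-0.28  0.42  1.14  1.81 -0.41  1.18 -2.15]
1 (0.42, 0.195, 0.2) [-0.13  0.39 -0.48  1.96  0.23  0.85  2.41]
```

Run:
```python
from station import env, set_gripper, kinematics, imaging, job, telemetry
from h import *
env.move_straight([.25,.6,.30],max_speed=.2)
env.reach([.635,.075,.32],qdown(0))
print(telemetry.read_tcp_pos(),telemetry.read_clock())
c=imaging.get_calibration("wrist"); p,d=imaging.read_camera("wrist"); cv2.imwrite("pics/wrist1.png",p)
np.savez("wrist1.npz",p=p,d=d,K=c["camera_matrix"],T=c["cam_to_world"]); print(telemetry.read_clock())
W=cloud(p,d,c["camera_matrix"],c["cam_to_world"]); z=W[...,2];V=p.max(-1)
m=(z>.142)&(z<.165)&(V<80)
nn,l,st,_=cv2.connectedComponentsWithStats(m.astype(np.uint8))
for i in range(1,nn):
    if st[i,4]>100: print("block",st[i],rect(W[l==i][:,:2])[0],np.median(z[l==i]))
m=(z>.112)&(z<.13)&(V>110)
nn,l,st,_=cv2.connectedComponentsWithStats(m.astype(np.uint8))
for i in range(1,nn):
    if st[i,4]>200: print("plate",st[i],rect(W[l==i][:,:2])[0],np.median(z[l==i]))
```

```text
[0.63485556 0.07694163 0.31980394] 3.0333
3.0833
block [251 144  15  62 803] ((634.419677734375, 75.04592895507812), (65.26545715332031, 13.985454559326172), 88.43839263916016) 0.15070761772521046
plate [237  51  48  18 722] ((637.33154296875, 193.93505859375), (16.093996047973633, 50.5781135559082), 88.70459747314453) 0.11907106288447777
plate [ 233   88   53  157 5461] ((633.940673828125, 73.68126678466797), (183.15000915527344, 56.896976470947266), 88.21507263183594) 0.12039500477829668
plate [235 265  40  11 310] ((630.9313354492188, -54.082427978515625), (14.132682800292969, 49.545108795166016), 88.84156036376953) 0.11845306066584058
plate [236 312  37  15 386] ((630.0867309570312, -122.70345306396484), (16.47150421142578, 47.32801055908203), 89.14114379882812) 0.11889639164714669
```

View pics/wrist1.png

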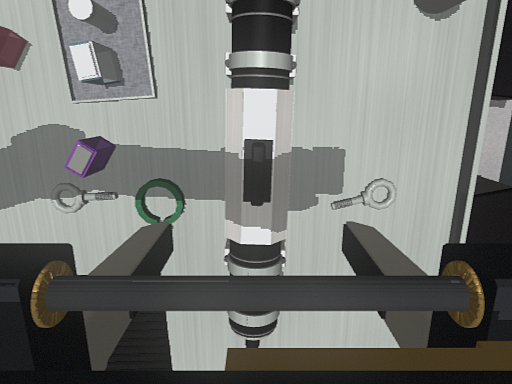

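Run:
```python
from station import env, set_gripper, kinematics, imaging, job, telemetry
from h import *
q=qdown(-.026)
env.reach([.6344,.0746,.20],q)
env.move_straight([.6344,.0746,.1235],q,max_speed=.08)
print(telemetry.read_tcp_pos(),telemetry.read_contact_force())
set_gripper(0.005)
print("w",telemetry.read_grip_width(),telemetry.read_contact_force(),telemetry.read_clock())
env.move_straight([.6344,.0746,.15],q,max_speed=.05)
print("w",telemetry.read_grip_width(),telemetry.read_contact_force(),telemetry.read_clock())
c=imaging.get_calibration("side"); p,d=imaging.read_camera("side"); cv2.imwrite("pics/side2.png",cv2.resize(p[90:280,110:360],None,fx=3,fy=3))
```

```text
[0.63493097 0.07455114 0.12413888] [ 0.63456722 -0.19774216  0.51846763]
w 0.013630999104606734 [ 1.36758886 -0.38275355 -0.73794728] 5.9417
w 0.013776645565910023 [-0.23416243 -0.00810381 -2.96339324] 6.625
```

View pics/side2.png

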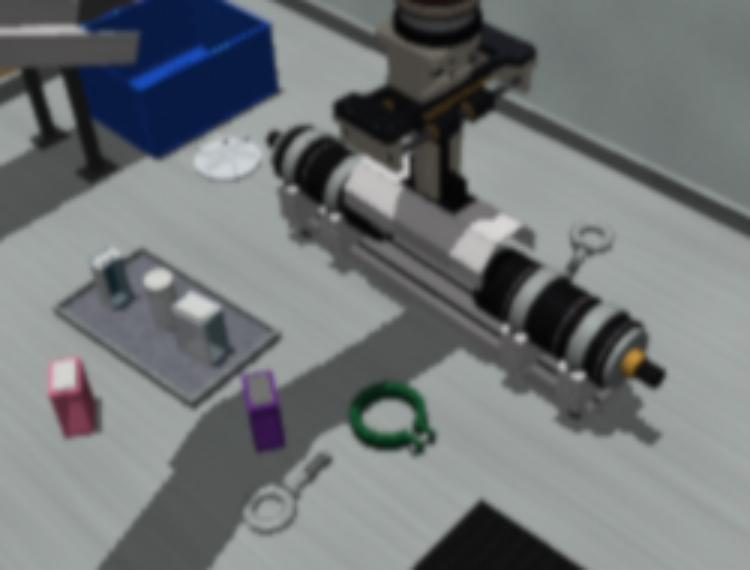

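The cover hangs level from the fingers (block at crop (450,190)), with grip width 13.8 mm and weight about 2.5 N. Next I lift it and carry it to the mat.

Run:
```python
from station import env, set_gripper, kinematics, imaging, job, telemetry
from h import *
q=qdown(-.026)
env.move_straight([.6344,.0746,.215],q,max_speed=.12)
env.move_straight([.4016,-.2456,.215],qdown(.02),max_speed=.2)
print(telemetry.read_clock(),telemetry.read_grip_width(),telemetry.read_contact_force())
env.move_straight([.4016,-.2456,.065],qdown(.02),max_speed=.1)
for z in (.056,.053,.051,.0495,.048):
    env.move_straight([.4016,-.2456,z],qdown(.02),max_speed=.03)
    f=telemetry.read_contact_force(); print(z,telemetry.read_tcp_pos()[2],f)
    if f[2]>-1.0: break
p,d=imaging.read_camera("side"); cv2.imwrite("pics/side3.png",cv2.resize(p[200:384,150:400],None,fx=3,fy=3)); print(telemetry.read_clock())
```

```text
9.5 0.013807082091334966 [-0.1643      0.31326365 -2.63329435]
0.056 0.055781679631617176 [ 0.30708586  0.41354437 -3.4761673 ]
0.053 0.05283101753347075 [ 0.81232077 -0.34726112 -2.11137706]
0.051 0.05091317716807434 [-1.36970254 -0.07637904 -2.12080254]
0.0495 0.04943185089558358 [ 0.18498098 -0.52878197 -3.25900505]
0.048 0.048421757142552924 [-0.30672643  0.03298907  3.46310728]
12.65
```

View pics/side3.png

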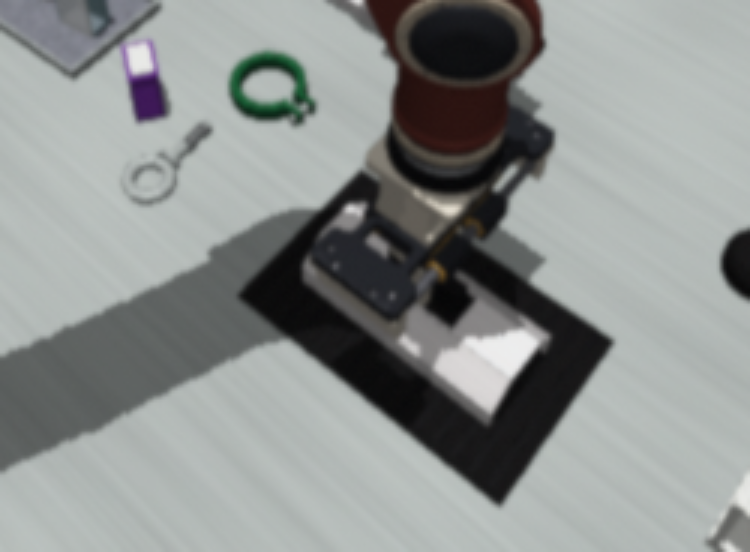

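The cover stands on the mat and the force has turned to +3.5 N. I'll release it, rise, and look at both the cover and the tray.

Run:
```python
from station import env, set_gripper, kinematics, imaging, job, telemetry
from h import *
set_gripper(.06); env.dwell(.3)
print(telemetry.read_grip_width(),telemetry.read_contact_force(),telemetry.read_tcp_pos())
env.move_straight([.4016,-.2456,.16],qdown(.02),max_speed=.15)
env.move_straight([.45,-.15,.24],qdown(.02),max_speed=.25)
env.reach([.43,.19,.25],qdown(0))
set_gripper(.093)
print(telemetry.read_tcp_pos(),telemetry.read_clock())
for n in ["wrist","side","scene"]:
    c=imaging.get_calibration(n); p,d=imaging.read_camera(n); cv2.imwrite(f"pics/{n}4.png",p)
    np.savez(f"{n}4.npz",p=p,d=d,K=c["camera_matrix"],T=c["cam_to_world"])
print(telemetry.read_clock())
```

```text
0.059998853929508836 [-0.04251685 -0.02675088  0.37957628] [ 0.40160388 -0.24562201  0.0479976 ]
[0.42997154 0.19006318 0.24999786] 17.45
17.6
```

View pics/wrist4.png

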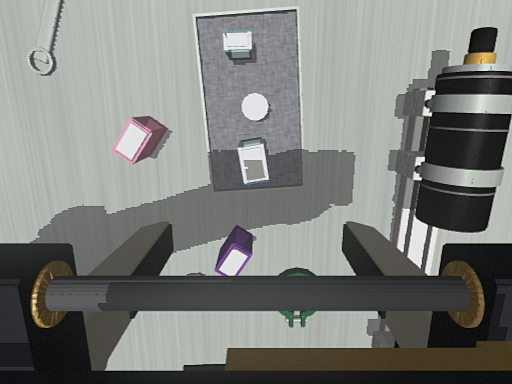

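View pics/side4.png

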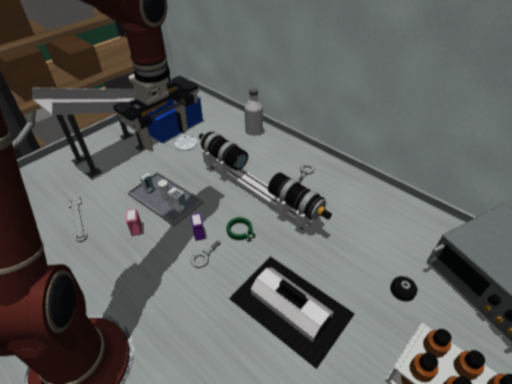

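The wrist view shows a short cell at (238,44), a round vial at (255,106), and at (254,162) the block that is longest along y with a white lid. That last one is the reference cell. The pink (140,140) and purple (236,252) blocks stand outside the tray and are decoys. The side view shows the cover upright in the middle of the mat (290,300) and the gap open.

Run:
```python
from h import *
f=np.load("wrist4.npz"); W=cloud(**{k:f[k] for k in "pdKT"}); p=f["p"]; z=W[...,2]
cv2.imwrite("pics/crop4.png",cv2.resize(p[10:200,190:310],None,fx=3.1,fy=3.1,interpolation=cv2.INTER_CUBIC)); V=p.max(-1)
m=(z>.058)&(z<.075)&(np.mgrid[0:384,0:512][1]<320)&(np.mgrid[0:384,0:512][0]<215)
nn,l,st,_=cv2.connectedComponentsWithStats(m.astype(np.uint8))
for i in range(1,nn):
    if st[i,4]>60: print(st[i],rect(W[l==i][:,:2])[0],np.median(z[l==i]))
# ray-based: lid outline at z=.067
def out(mask,zz):
    cs,_=cv2.findContours(mask.astype(np.uint8),cv2.RETR_EXTERNAL,cv2.CHAIN_APPROX_NONE)
    c=max(cs,key=cv2.contourArea)[:,0,:]
    return np.array([ray(u,v,zz,f["K"],f["T"])[:2] for u,v in c])
i=max(range(1,nn),key=lambda i:st[i,4]*(st[i,1]>125 and st[i,1]<180)); print("lid px",cv2.minAreaRect(np.argwhere(l==i)[:,::-1].astype(np.float32)),rect(out(l==i,.067)))
# housing tops near the gap
for n in ["side4","scene4","wrist4"]:
    f=np.load(n+".npz"); W=cloud(**{k:f[k] for k in "pdKT"}); z=W[...,2]; V=f["p"].max(-1)
    for a,b in((.14,.29),(-.15,.01)):
        roi=(W[...,0]>.58)&(W[...,0]<.70)&(W[...,1]>a)&(W[...,1]<b)
        m=roi&(z>.1165)&(z<.119)&(V<90); 
        if m.sum()>20: print(n,a,m.sum(),W[m].mean(0).round(4), np.percentile(W[roi&(z>.09)&(z<.122)&(V<90)][:,1],[2,98]).round(4))
```

```text
[223  30  29  24 625] ((409.5164489746094, 321.9859924316406), (27.718524932861328, 20.33852195739746), 2.0074362754821777) 0.06448849967475262
[242  93  27  28 592] ((426.8634338378906, 258.385009765625), (27.379920959472656, 27.458332061767578), 0.16491223871707916) 0.06397111851106732
[ 112  118   41   46 1017] ((292.7170104980469, 222.23199462890625), (44.5544319152832, 28.301536560058594), 54.663944244384766) 0.060429515630746
[ 238  142   31   43 1031] ((425.024658203125, 198.2800750732422), (27.941051483154297, 44.09476852416992), 9.121648788452148) 0.0652221804349501
lid px ((253.22975158691406, 162.87838745117188), (40.60655212402344, 25.810640335083008), 80.53767395019531) (((425.00030517578125, 199.11770629882812), (27.719600677490234, 44.400882720947266), 9.423473358154297), [[407.70001220703125, 218.6999969482422], [415.0, 174.89999389648438], [442.29998779296875, 179.5], [435.0, 223.3000030517578]])
side4 0.14 110 [0.6356 0.2086 0.1178] [0.1409 0.2848]
side4 -0.15 170 [ 0.6287 -0.0793  0.1176] [-0.1487 -0.0047]
scene4 0.14 182 [0.6409 0.214  0.1177] [0.1442 0.2871]
scene4 -0.15 144 [ 0.6337 -0.0637  0.1175] [-0.1447  0.0025]
wrist4 0.14 2129 [0.6371 0.2142 0.1175] [0.143  0.2869]
```

View pics/crop4.png

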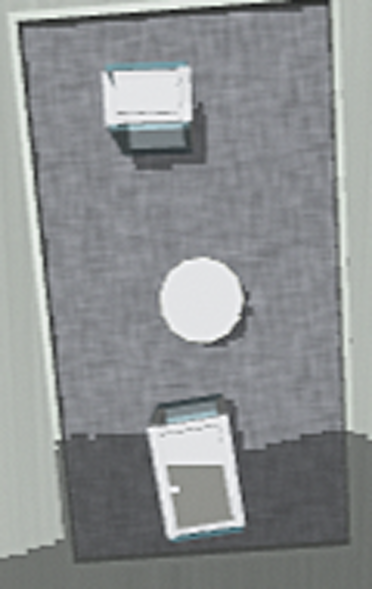

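The crop confirms it: the reference cell's top measures 28 × 44 mm at (425, 198.5) mm and z 0.066, yaw +0.162. The short cell is 28 × 20 mm and the vial is 27 mm round. The beam centre averages (0.634, 0.071), yaw −0.025. Next I grasp the cell across its frosted faces.

Run:
```python
from station import env, set_gripper, kinematics, imaging, job, telemetry
from h import *
q=qdown(.163)
env.reach([.425,.1985,.12],q)
env.move_straight([.425,.1985,.029],q,max_speed=.08)
print(telemetry.read_tcp_pos(),telemetry.read_contact_force())
p,d=imaging.read_camera("wrist"); cv2.imwrite("pics/wrist5.png",p)
```

```text
[0.42531389 0.1986347  0.02938967] [-0.15339175  0.0663782   1.0193375 ]
```

View pics/wrist5.png

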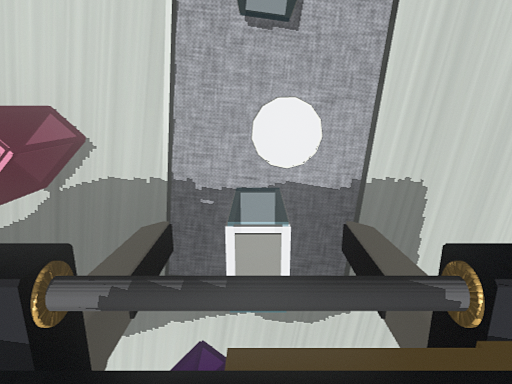

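The cell is centred between the fingers (columns 225–291, fingers' middle about 258) and square to them, with the polished end face (260,207) toward the camera and not toward the jaws. I'll close and lift.

Run:
```python
from station import env, set_gripper, kinematics, imaging, job, telemetry
from h import *
q=qdown(.163)
set_gripper(.02)
print("w",telemetry.read_grip_width(),telemetry.read_contact_force())
env.move_straight([.425,.1985,.06],q,max_speed=.06)
env.move_straight([.425,.1985,.21],q,max_speed=.15)
env.dwell(.2)
print("w",telemetry.read_grip_width(),telemetry.read_contact_force(),telemetry.read_clock())
env.move_straight([.634,.071,.21],qdown(-.025),max_speed=.15)
env.dwell(.2)
print(telemetry.read_tcp_pos(),telemetry.read_clock())
for n in ["wrist","side","scene"]:
    c=imaging.get_calibration(n); p,d=imaging.read_camera(n); cv2.imwrite(f"pics/{n}6.png",p)
    np.savez(f"{n}6.npz",p=p,d=d,K=c["camera_matrix"],T=c["cam_to_world"])
    if n!="wrist": cv2.imwrite(f"pics/{n}6c.png",cv2.resize(p[80:260,150:380],None,fx=3.3,fy=3.3,interpolation=cv2.INTER_CUBIC))
```

```text
w 0.027990236843898154 [ 0.44034264 -0.3245109   0.29130935]
w 0.02775442064886305 [-0.58031973  0.25827615 -1.36340803] 22.5667
[0.63375424 0.07150546 0.21017229] 24.55
```

View pics/wrist6.png

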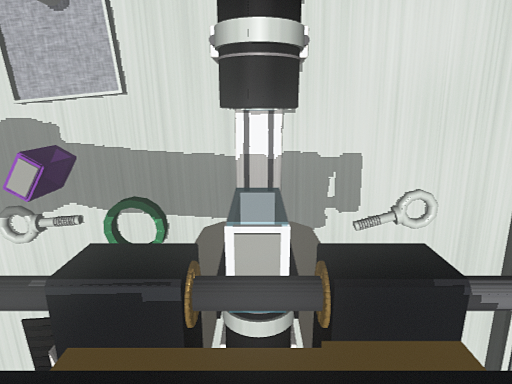

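View pics/side6c.png

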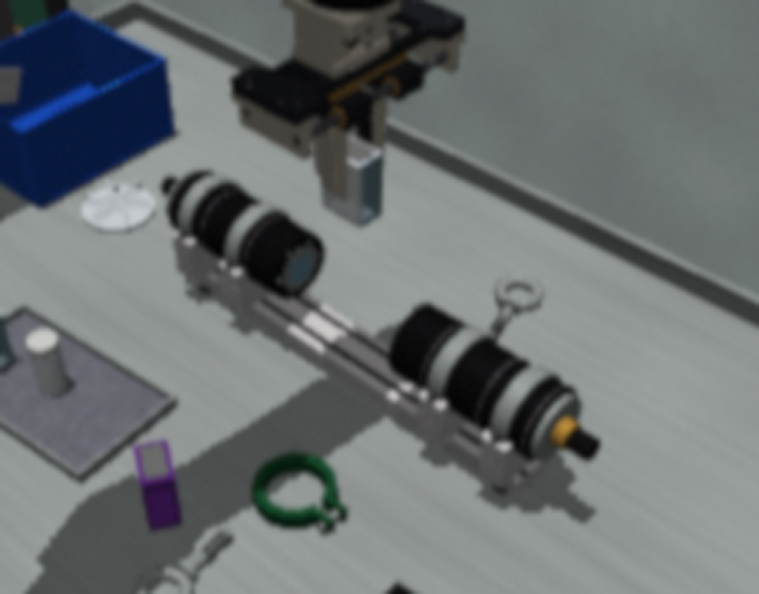

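View pics/scene6c.png

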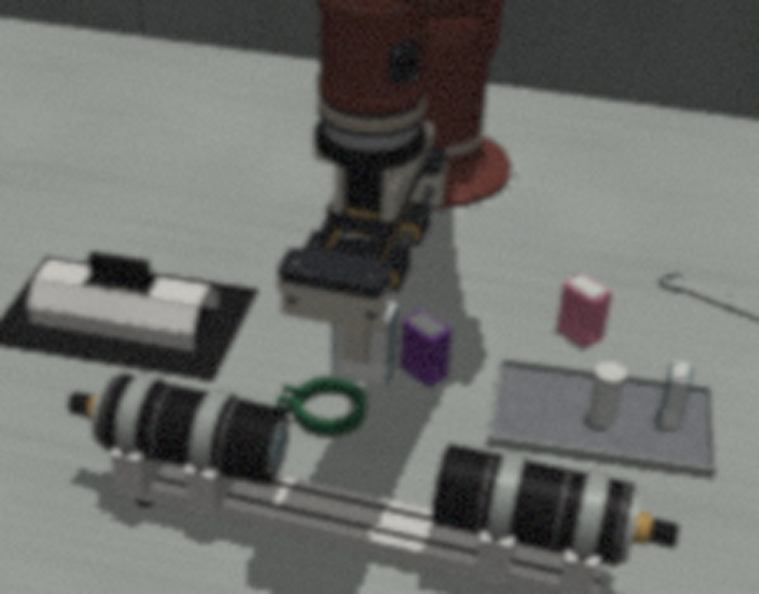

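The cell is held upright and square (wrist view, lid columns 225–290). I'll refine the beam line from the housing crown and check the cell's position before lowering it.

Run:
```python
from h import *
f=np.load("wrist6.npz"); W=cloud(**{k:f[k] for k in "pdKT"}); z=W[...,2]; V=f["p"].max(-1)
v,u=np.mgrid[0:384,0:512]
roi=(u>205)&(u<315)&(v<112)&(z>.09)&(z<.12)&(V<90)
def fit(Q):
    # circle fit in x-z per housing with radius .034
    from scipy.optimize import least_squares
    r=least_squares(lambda s:np.hypot(Q[:,0]-s[0]-s[2]*(Q[:,1]-.071),Q[:,2]-s[1])-.034,[.634,.085,.025],loss="soft_l1",f_scale=.001)
    return r.x
Q=W[roi]; print(len(Q),fit(Q),np.percentile(Q[:,1],[1,99]))
Q=[W[roi]]
for n in ["side4","scene4"]:
    g=np.load(n+".npz"); w=cloud(**{k:g[k] for k in "pdKT"}); vv=g["p"].max(-1)
    m=(abs(w[...,0]-.634)<.05)&(w[...,2]>.06)&(w[...,2]<.122)&(vv<80)&(((w[...,1]>.15)&(w[...,1]<.28))|((w[...,1]<-.01)&(w[...,1]>-.14)))
    print(n,m.sum(),fit(w[m]))
m=(z>.235)&(z<.26)&(u>215)&(u<300)&(v>185)&(v<280)
for lo in(.235,.24,.245): print((m&(z>lo)).sum(),rect(W[m&(z>lo)][:,:2])[0],np.median(z[m&(z>lo)]))
```

```text
6440 [0.634306   0.08378219 0.02670041] [0.13997492 0.21587541]
side4 1454 [0.63374707 0.08369324 0.02679932]
scene4 1802 [0.63491716 0.08422777 0.02741436]
4528 ((633.2111206054688, 80.6618881225586), (26.359365463256836, 38.46296691894531), 88.37493896484375) 0.24621133369079962
4219 ((633.1742553710938, 80.66293334960938), (26.359365463256836, 36.99343490600586), 88.37493896484375) 0.24643681643627702
3242 ((633.1470336914062, 80.85995483398438), (25.596555709838867, 35.74117660522461), 88.43339538574219) 0.24692363282184332
```

Run:
```python
from station import env, set_gripper, kinematics, imaging, job, telemetry
from h import *
q=qdown(-.0268)
env.move_straight([.6348,.0705,.15],q,max_speed=.12)
env.move_straight([.6348,.0705,.080],q,max_speed=.05)
env.dwell(.3)
print(telemetry.read_tcp_pos(),telemetry.read_grip_width(),telemetry.read_contact_force(),telemetry.read_clock())
for n in ["wrist","side","scene"]:
    c=imaging.get_calibration(n); p,d=imaging.read_camera(n); cv2.imwrite(f"pics/{n}7.png",p)
    np.savez(f"{n}7.npz",p=p,d=d,K=c["camera_matrix"],T=c["cam_to_world"])
    if n!="wrist": cv2.imwrite(f"pics/{n}7c.png",cv2.resize(p[100:290,150:380],None,fx=3.1,fy=3.1,interpolation=cv2.INTER_CUBIC))
    else:
        W=cloud(p,d,c["camera_matrix"],c["cam_to_world"]); z=W[...,2]; v,u=np.mgrid[0:384,0:512]
        m=(z>.11)&(z<.13)&(u>215)&(u<300)&(v>185)&(v<280); print(rect(W[m][:,:2])[0],np.median(z[m]))
```

```text
[0.63485357 0.07050882 0.08010894] 0.0278889237240091 [ 0.77645954 -0.04630513 -1.46153005] 27.2
((634.3729858398438, 79.64122772216797), (26.019086837768555, 37.14530944824219), 88.47805786132812) 0.1163527868822061
```

View pics/wrist7.png

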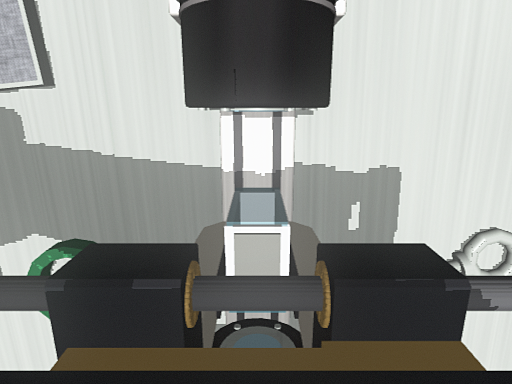

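View pics/side7c.png

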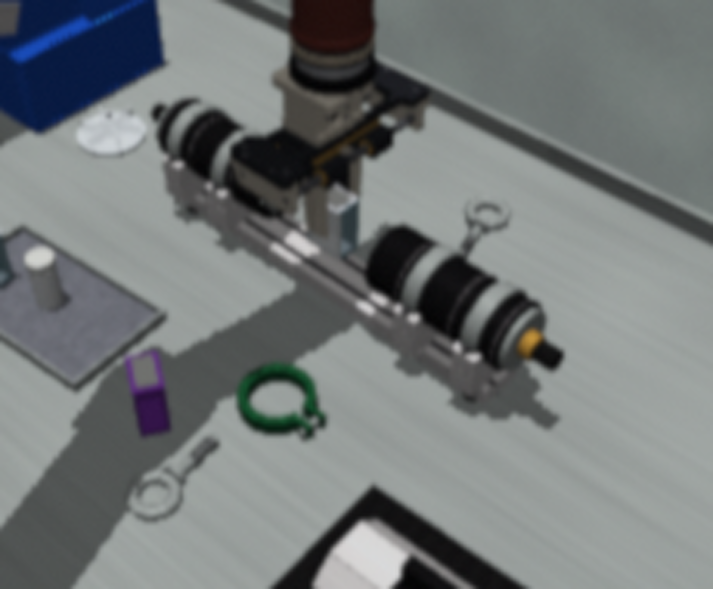

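View pics/scene7c.png

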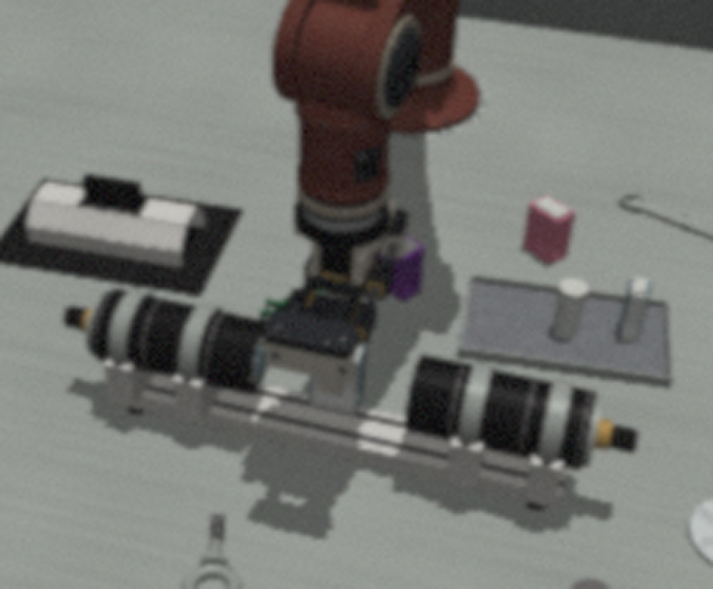

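The cell is between the housings (wrist view, lid at columns 225–290), with lid top z 0.116 (0.117 ideal) and lateral centre 0.6344 against a beam at 0.6343. It sits clear on both sides and the cover is on its mat, so I'm handing in.

Run:
```python
from station import job,telemetry
print(abs(telemetry.read_joint_vel()).max(),telemetry.read_grip_width()); job.finish_job()
```

```text
0.0006526846365112323 0.027854352949094597
the job is handed in; nothing more can be done
```

I set the cover down upright in the middle of the mat and released it. I then gripped the reference cell across its frosted faces and held it in the gap, and handed the job in about 27 s into the 61 s allowed. The interface reports no verdict.

- **Cover:** it was lowered at (0.402, −0.246), the measured centre of the mat. It touched down at about 3.5 N before I released it. Later pictures show it upright and still on the mat.
- **Cell position:** its centre is within about 1 mm of the measured beam line sideways, and its lid height puts it about 1 mm below the beam. Its long axis is square to the beam within about 0.01 rad.
- **Hold:** the grip width is 27.9 mm, the arm is still, and the wrist force shows only the cell's weight.
- **Not measured directly:** the gripper's own rod hid part of the lid, so the cell's position along the beam comes from where I grasped it. That error should be a few millimetres against the 40 mm allowed.
- **Disagreement between cameras:** depth from the scene and side cameras differed by about 5 mm on the same points. I averaged them and cross-checked the beam with the wrist camera; circle fits for the beam agreed to about 1 mm sideways.

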